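Charge the mill jar from the drop cup

ROBOT

A 6-joint arm with a two-finger parallel gripper is mounted at the origin on the work surface. World frame = base frame: x ahead of the robot, y to its left, z up, the work surface at z = 0. Lengths are in m, angles in rad, forces in N, time in s.
With the tool pointing down it reaches from about 0.375 to 0.9 m from the base axis. Payload 3.1 kg.
Tool frame: the origin (TCP) lies between the finger pads; the fingertips stand 19 mm ahead of it and the grasp point (between the pads) is the TCP (env.finger_overhang is the distance from the TCP to the fingertips, in m); z points along the fingers, y is the line along which they close (so a half turn about z gives the same grasp; the last joint's range is limited). The gripper opens to 85 mm and grips with 20 to 120 N. Pads are 22 mm wide; open, the fingers measure 114 mm over their backs; the gripper's body (76 mm by 85 mm) begins 54 mm behind the grasp point. The pads swing forward as they close: fully open they stand 13 mm farther back than shut.
Start: joints at [-1.452, 0.527, 1.433, -0, 1.181, -0.178], TCP at [0.183, -0.598, 0.25] pointing down, gripper open.
Joint ranges: [-3.08, 3.08], [-0.75, 2.2], [0.22, 2.44], [-1.43, 4.57], [0, 2.65], [-2.85, 2.85]. Speed limits (rad/s): [2.79, 2.79, 3.14, 3.14, 3.14, 3.14].

INTERFACE

Orientations are given as a rotation vector (axis times angle).
In Python, from cell import env, imaging gives the robot as it stands. The module is installed in compiled form; this text tells all that it offers.
- The arm moves only by the tool play_rows, never from a script. Its argument "moves" is a list of rows, each an object with "dp": the shift along the tool's x, y, z in m, a list of three; "yaw": the turn about the tool's z in degrees. In form: [{"dp": [x, y, z], "yaw": yaw}, ...]. A call has exactly 10 rows; each row shifts and turns the commanded pose from where the row before left it, along the tool's axes as they then stand; what a row does not reach is not made up. A row lasts 1/8 s, in which the tool goes at most 62.5 mm and 10.7 degrees, less where a joint would pass 70% of its speed; a pose out of reach is approached as far as the arm can. A call is refused whole if a number of a shift passes 0.0625 or a number of a turn 10.7, either way. A call with a gripper value outside its range is refused whole. "hand" is the opening, from 0 (shut) to 1 (fully open), set as the call begins (left out, the last holds). The fingers move at their own pace and stop on an object; "grip_force" is the grip in N (left out, the last holds). Time passes only in rows, so rows that do not move let the fingers close, or fill a call up. It gives the time, the measured TCP pose, the force, the opening and the grip force at its end, in the units of the state.
- env.state(): the state, without advancing time (a new reading comes with each control period).
- imaging.get_image(name): name is "side" or "top" or "wrist"; returns a dict with "frame" (480x640x3 uint8, blue, green, red), "mtx" (3x3 intrinsics, pixels), "R" (3x3) and "t" (3): a world point X has camera coordinates R X + t. Camera axes: x right, y down, z forward; pixel columns grow to the right and rows downward; lengths in m; the calibration is good to about 2 mm. A picture is of the moment at which its call begins. There is no depth.
- env.hand_in(): hands the job in; it is judged then, once.
The state is a dict: "time": time; "joints": joint angles; "dq": joint speeds; "joint_torque": joint torques, N m; "eef_pos": TCP position; "ee_rot": TCP orientation; "force": force on the tool from outside, world axes, zero at the start; "torque": the same for the moment, N m; "grip_width": finger opening in m; "grasp_force": force on a finger pad.
Only numpy, scipy, OpenCV 4.12 (cv2) and the standard library are available. Lean on these libraries where they do the work, as an engineer would, in place of code of your own. Each camera call takes 0.05 s, during which the arm holds its last target. There are 200 camera calls.

TASK

Slide the drop cup along its rail until it stands centred over the squat wide-mouthed mill jar, then press the release tab and keep it down until all three grinding balls lie in the jar. Let the tab come back up so the hinged bottom shuts, and slide the empty cup back to its stop at the parking end of the rail. Do not shove the jars, pots or bowl about.

Things in the scene. Friction and masses are not known exactly. Their poses are not given: they have to be found in the camera images.
- rail_stand: dark steel stand, fixed to the table: two posts on feet (feet 120 x 60 mm) 580 mm apart carry a level steel rail, 16 mm thick, its axis 225 mm above the table. Origin on the table midway under the rail; its y axis runs along the rail towards the parking end, its -x axis points to the robot side, where the cup hangs. Nothing on it is higher than 242 mm except the cup and the tab.
- cup (a joint): travel of the drop cup's carriage along the rail, m: 0 at the stop at the parking end (rail_stand +y), growing to 0.40 as it slides towards the other end (rail_stand -y). It slides with about 2.5 N of friction and stays where it is left; pushing the side of the cup's wall moves it.
- cup_outlet (a point): centre of the drop cup's bottom opening, 185 mm above the table, 115 mm from the rail's axis on the robot side. The cup is a plain aluminium tube with a vertical axis, open on top, outer diameter 84 mm, wall 4 mm, height 80 mm (bottom 185 mm, rim 265 mm above the table); its bottom is a hinged steel flap that carries three balls.
- cup_rim (a point): centre of the drop cup's open top, 80 mm above the outlet.
- tab_top (a point): centre of the upper face of the release tab, a level steel plate 32 mm (across the rail) x 46 mm (along the rail), between the cup and the rail: 79 mm from the cup's axis towards the rail, 270 mm above the table when up. It moves with the cup.
- tab (a joint): how far the tab is pressed straight down, m: 0 up, 0.020 at its stop; a spring of about 7 N at first and 10.5 N at the stop brings it up again when let go.
- flap (a joint): angle of the hinged bottom, rad: 0 shut, 1.1 fully open. It is linked to the tab: its angle grows evenly with the tab, fully open at the tab's stop, and shuts when the tab comes up. It hinges on the cup's robot side; its free edge swings down on the rail side (open, the flap reaches down to about 110 mm above the table, just above the mill jar's rim), so balls drop slightly towards the rail.
- mill_jar: the squat, wide-mouthed, thick-walled stoneware mill jar, loose, about 0.9 kg: 132 mm across, 105 mm high, mouth 108 mm wide inside, floor 8 mm thick. Origin at the centre of its underside, z up. It stands under the cup's path, in either of two places.
- jar_mouth (a point): centre of the mill jar's mouth, level with its rim, 105 mm above the table.
- tall_jar: the other stoneware jar, not to be used: taller and narrower, 92 mm across, 140 mm high, with a narrow neck. Origin at the centre of its underside. It stands in the other place under the cup's path.
- ball0_center (a point): centre of one of the three white porcelain grinding balls, 32 mm across, about 40 g; they start in the drop cup.
- ball1_center (a point): centre of one of the three white porcelain grinding balls, 32 mm across, about 40 g; they start in the drop cup.
- ball2_center (a point): centre of one of the three white porcelain grinding balls, 32 mm across, about 40 g; they start in the drop cup.
- pot0: raw clay pot, 68 mm across, 82 mm high, loose, under the parking end of the rail. A bystander. Origin at the centre of its underside.
- pot1: raw clay pot like the others, behind the rail. A bystander. Origin at the centre of its underside.
- pot2: raw clay pot like the others, to the right, near the stand's end. A bystander. Origin at the centre of its underside.
- pot3: raw clay pot like the others, to the left, near the stand's end. A bystander. Origin at the centre of its underside.
- bowl: small clay bowl, 100 mm across, 45 mm high, behind the rail. A bystander. Origin at the centre of its underside.
Not all that is in view belongs to the job. What is shaped like the mill_jar but pink or red is not meant.

How it is judged:
By the outcome, as a careful person would: the job done as asked, in the order asked, and still so for the second after the job is handed in, with the robot touching nothing.
It also fails if it takes over 64 s, if anything falls off the work surface, if the arm or the gripper's body presses on something with over 40 N, if the wrist force passes 120 N, or if a joint passes its speed limit or range.

## Working session

There is one attempt and no reset: what is moved stays moved. The work goes in short steps, Python scripts to look and compute and a tool call to move; the robot and the scene stay as the last step left them, time stands still between calls to the robot, and variables do not carry over. Pictures are saved under pics/ and viewed, at most 10 in all, crops included, and the job is handed in when it is done.

Besides the shell and the picture viewer there is one more tool, called after "Emit:" in YAML: its name, and indented under it one key for each argument. play_rows: Moves the arm, as the interface text tells. Its arguments: {"type":"object","properties":{"moves":{"type":"array","items":{"type":"object","properties":{"dp":{"type":"array","items":{"type":"number"}},"yaw":{"type":"number"}}}},"hand":{"type":"number"},"grip_force":{"type":"number"}},"required":["moves"]}

```bash
mkdir -p pics; cat > h.py <<'E'
import numpy as np,cv2
from cell import env,imaging
def ray(im,u,v,z):
    R=np.array(im["R"]);t=np.array(im["t"]).ravel();c=-R.T@t
    d=R.T@np.linalg.inv(np.array(im["mtx"]))@np.array([u,v,1.]);return c+d*(z-c[2])/d[2]
def proj(im,X):
    p=np.array(im["mtx"])@(np.array(im["R"])@np.array(X)+np.array(im["t"]).ravel());return p[:2]/p[2]
E
python3 - <<'E'
from h import *
import pickle
d={n:imaging.get_image(n) for n in("top","side")}
pickle.dump(d,open("d0.pkl","wb"))
for n in d: cv2.imwrite(f"pics/{n}0.png",d[n]["frame"]); print(n,-np.array(d[n]["R"]).T@np.array(d[n]["t"]).ravel())
s=env.state();print(s["time"],s["eef_pos"],s["ee_rot"],s["force"],s["grip_width"])
E
```

```text
top [0.34045038 0.01266663 1.3285875 ]
side [0.26868476 0.95786251 0.97076076]
0.1 [ 0.18273187 -0.59704496  0.24942258] [-3.10507651e+00 -4.64241434e-01 -4.29696104e-05] [-0.0486693   0.11601126  0.1363007 ] 0.0852758302580254
```

View pics/top0.png

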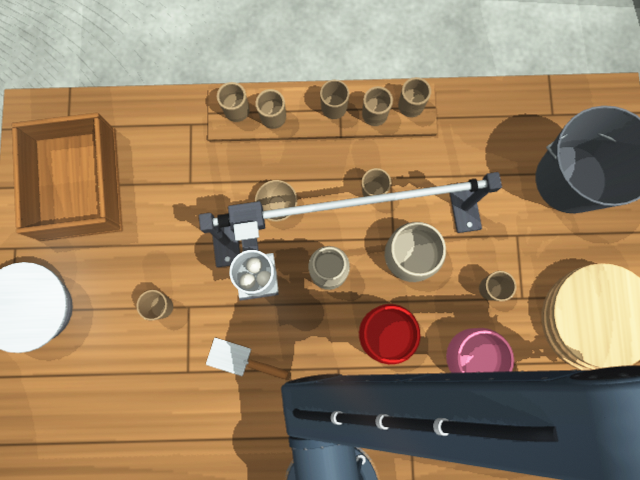

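View pics/side0.png

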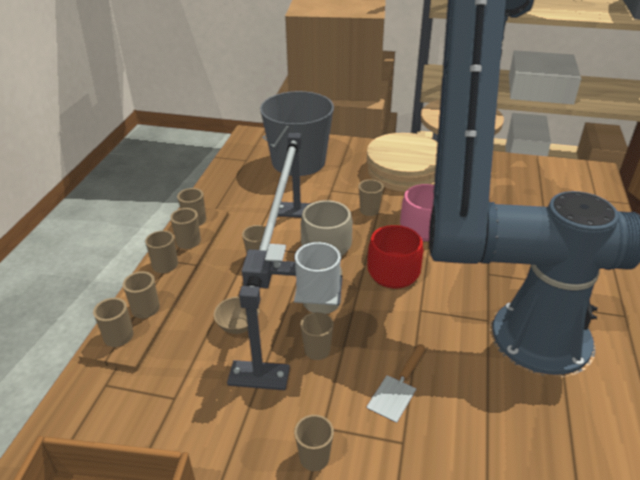

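Top: cup rim (253,271), tab (246,231), mill jar mouth (416,250), tall jar (328,267), rail from (207,222) to (493,182). I'll enlarge this for precise readings.

```bash
python3 - <<'E'
from h import *
import pickle
f=pickle.load(open("d0.pkl","rb"))["top"]["frame"]
a=cv2.resize(f[215:305,210:310],None,fx=6,fy=6,interpolation=cv2.INTER_CUBIC)[:, :]
b=cv2.resize(f[215:305,370:500],None,fx=6,fy=6,interpolation=cv2.INTER_CUBIC)
a=cv2.resize(f[210:300,205:305],(400,360),interpolation=cv2.INTER_CUBIC)
b=cv2.resize(f[210:300,370:470],(400,360),interpolation=cv2.INTER_CUBIC)
for im in(a,b):
  for k in range(0,400,40):
    cv2.line(im,(k,0),(k,6),(0,0,255),1)
    if k<360: cv2.line(im,(0,k),(6,k),(0,0,255),1)
cv2.imwrite("pics/crop0.png",np.hstack([a,b]))
E
```

```text
(no output)
```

View pics/crop0.png

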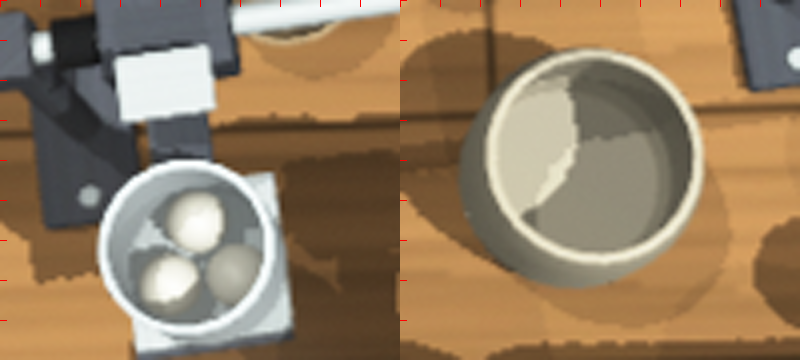

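Crop: cup rim centre (251.9,272.0), tab centre (246.4,230.8), mill jar rim centre (418.7,249.4), all in full-image pixels.

```bash
python3 - <<'E'
from h import *
import pickle
d=pickle.load(open("d0.pkl","rb"));im=d["top"];s=d["side"]
c=ray(im,251.9,272,.265);t=ray(im,246.4,230.8,.270);j=ray(im,418.7,249.4,.105)
e1=ray(im,265,215,.233);e2=ray(im,468,187,.233)
print(c,t,j,e1,e2,np.linalg.norm((c-t)[:2]))
for r,u in((.042,251.9),): print(ray(im,229.5,272,.265),ray(im,274.2,272,.265))
print("jar edges",ray(im,391.5,249.4,.105)[:2],ray(im,446,249.4,.105)[:2])
u=(e1-e2)[:2];u/=np.linalg.norm(u);print("rail y axis",u,np.degrees(np.arctan2(u[1],u[0])))
n=(t-c)[:2];n/=np.linalg.norm(n);print("x axis",n,np.degrees(np.arctan2(n[1],n[0])))
print("rail dist of cup axis",abs(np.cross(u,(c-e1)[:2])),"travel need",(j-c)[:2]@-u,"lateral",(j-c)[:2]@np.array([u[1],-u[0]]))
print("side proj",proj(s,c),proj(s,t),proj(s,j))
E
```

```text
[0.46297273 0.14271865 0.265     ] [0.54216617 0.15214647 0.27      ] [ 0.52176082 -0.20563531  0.105     ] [0.58029614 0.1197339  0.233     ] [ 0.62677907 -0.28855957  0.233     ] 0.07975265274965389
[0.46409858 0.18542459 0.265     ] [0.46185237 0.10022118 0.265     ]
jar edges [ 0.52335184 -0.14577152] [ 0.52016477 -0.26568834]
rail y axis [-0.11311617  0.99358177] 96.4949803471719
x axis [0.99298824 0.11821316] 6.788989969519216
rail dist of cup axis 0.11397045448692979 travel need 0.3527680337743583 lateral 0.019006310021015
side proj [317.26654072 255.0698701 ] [274.75670053 250.37209321] [326.18836666 213.01365222]<stdin>:11: DeprecationWarning: Arrays of 2-dimensional vectors are deprecated. Use arrays of 3-dimensional vectors instead. (deprecated in NumPy 2.0)
```

Emit:
play_rows:
  moves:
    - {"dp": [0,0,-0.06],"yaw": 10.4}
    - {"dp": [0,0,-0.05],"yaw": 0}
    - {"dp": [0.039,-0.0455,0],"yaw": 0}
    - {"dp": [0.039,-0.0455,0],"yaw": 0}
    - {"dp": [0.039,-0.0455,0],"yaw": 0}
    - {"dp": [0.039,-0.0455,0],"yaw": 0}
    - {"dp": [0.039,-0.0455,0],"yaw": 0}
    - {"dp": [0.039,-0.0455,0],"yaw": 0}
    - {"dp": [0.039,-0.0455,0],"yaw": 0}
    - {"dp": [0.039,-0.0455,0],"yaw": 0}
  hand: 0

```text
time: 1.35
eef_pos: [0.4515, -0.1983, 0.3601]
ee_rot: [-3.136, -0.181, 0.0]
force: [1.1, 0.0, -0.2]
grip_width: -0.0001
grasp_force: 0.0
```

Emit:
play_rows:
  moves:
    - {"dp": [0.0063,-0.0528,0],"yaw": 0}
    - {"dp": [0.0063,-0.0528,0],"yaw": 0}
    - {"dp": [0.0063,-0.0528,0],"yaw": 0}
    - {"dp": [0.0063,-0.0528,0],"yaw": 0}
    - {"dp": [0.0063,-0.0528,0],"yaw": 0}
    - {"dp": [0.0063,-0.0528,0],"yaw": 0}
    - {"dp": [0.0063,-0.0528,0],"yaw": 0}
    - {"dp": [0.0063,-0.0528,0],"yaw": 0}
    - {"dp": [0,0,0.06],"yaw": 0}
    - {"dp": [0,0,0.062],"yaw": 0}

```text
time: 2.6
eef_pos: [0.4526, 0.2264, 0.2375]
ee_rot: [-3.136, -0.185, -0.005]
force: [0.6, 0.2, -0.9]
grip_width: -0.0003
grasp_force: 0.0
```

```bash
python3 - <<'E'
from h import *
s=env.state();print(s["eef_pos"],s["ee_rot"],s["force"])
im=imaging.get_image("side")["frame"]
cv2.imwrite("pics/side1.png",cv2.resize(im[200:420,180:460],(764,600)))
E
```

```text
[0.45260056 0.2264389  0.23751935] [-3.13565227 -0.18468506 -0.00502862] [ 0.57189308  0.16409382 -0.94512485]
```

View pics/side1.png

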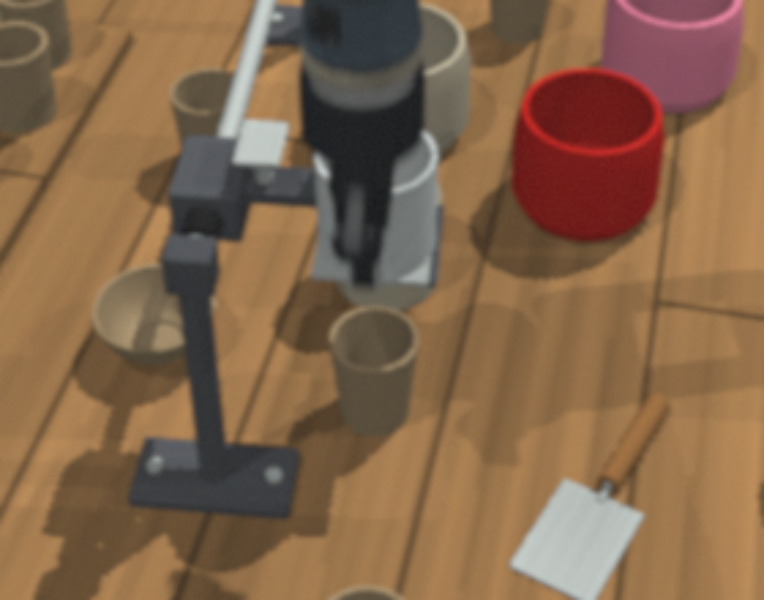

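Finger stands in front of the cup's parking-side wall (crop ~(360,240)), centred on it. Push.

Emit:
play_rows:
  moves:
    - {"dp": [0,0.01,0],"yaw": 0}
    - {"dp": [0,0.01,0],"yaw": 0}
    - {"dp": [0,0.01,0],"yaw": 0}
    - {"dp": [0,0.015,0],"yaw": 0}
    - {"dp": [0,0.02,0],"yaw": 0}
    - {"dp": [0,0.025,0],"yaw": 0}
    - {"dp": [0,0.025,0],"yaw": 0}
    - {"dp": [0,0.025,0],"yaw": 0}
    - {"dp": [0,0.025,0],"yaw": 0}
    - {"dp": [0,0.025,0],"yaw": 0}

```text
time: 3.9
eef_pos: [0.4767, 0.0346, 0.2407]
ee_rot: [3.135, 0.18, 0.012]
force: [2.5, 3.6, 6.1]
grip_width: -0.0
grasp_force: 3.5
```

Emit:
play_rows:
  moves:
    - {"dp": [0,0.025,0],"yaw": 0}
    - {"dp": [0,0.025,0],"yaw": 0}
    - {"dp": [0,0.025,0],"yaw": 0}
    - {"dp": [0,0.025,0],"yaw": 0}
    - {"dp": [0,0.02,0],"yaw": 0}
    - {"dp": [0,0.015,0],"yaw": 0}
    - {"dp": [0,0.01,0],"yaw": 0}
    - {"dp": [0,0.005,0],"yaw": 0}
    - {"dp": [0,0.005,0],"yaw": 0}
    - {"dp": [0,0,0],"yaw": 0}

```text
time: 5.15
eef_pos: [0.4942, -0.1199, 0.2406]
ee_rot: [3.132, 0.18, 0.011]
force: [2.9, 1.2, 5.6]
grip_width: -0.0001
grasp_force: 2.3
```

```bash
python3 - <<'E'
from h import *
import pickle
s=env.state();print(s["eef_pos"],s["force"])
d={n:imaging.get_image(n) for n in("top","side")};pickle.dump(d,open("d1.pkl","wb"))
a=cv2.resize(d["top"]["frame"][190:310,340:480],(466,400),interpolation=cv2.INTER_CUBIC)
b=cv2.resize(d["side"]["frame"][170:290,260:360],(333,400),interpolation=cv2.INTER_CUBIC)
cv2.imwrite("pics/c2.png",np.hstack([a,b]))
E
```

```text
[ 0.49420728 -0.11988689  0.24058428] [2.91058973 1.21982296 5.64796025]
```

View pics/c2.png

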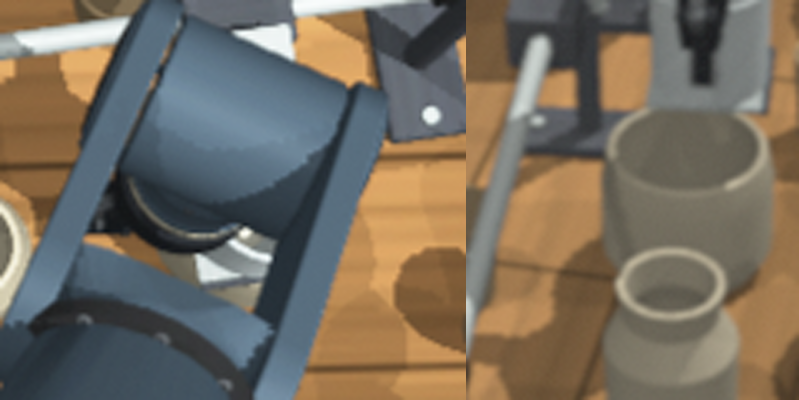

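Tab's right edge is at crop (294,45) → full (428.3,203.5), left part hidden by the arm; the jars are undisturbed.

```bash
python3 - <<'E'
from h import *
import pickle
d=pickle.load(open("d1.pkl","rb"));im=d["top"]
f=im["frame"]; v=203; print(f[v,405:436].astype(int).mean(1).round())
u=np.array([-.1149,.9934]);c=np.array([.463,.1427])
e=ray(im,428.3,203.5,.27)[:2]
print("travel of tab edge-based",-(e-c)@u-.023, "jar",-(np.array([.5218,-.2056])-c)@u)
# original tab for bias
t=ray(im,246.4,230.8,.27)[:2];print("tab0",-(t-c)@u)
E
```

```text
[100.  98.  96.  95.  94.  90.  89.  85.  84.  81.  86. 121. 166. 214.
 238. 242. 242. 242. 242. 242. 242. 243. 219. 173. 169. 169. 170. 169.
 165. 160. 158.]
travel of tab edge-based 0.33121259854546176 jar 0.35275734
tab0 -0.0002879248294511263
```

Emit:
play_rows:
  moves:
    - {"dp": [0,0.006,0],"yaw": 0}
    - {"dp": [0,0.006,0],"yaw": 0}
    - {"dp": [0,0.005,0],"yaw": 0}
    - {"dp": [0,0.003,0],"yaw": 0}
    - {"dp": [0,0,0],"yaw": 0}
    - {"dp": [0,-0.03,0],"yaw": 0}
    - {"dp": [0,-0.04,-0.04],"yaw": 0}
    - {"dp": [0,-0.04,-0.045],"yaw": 0}
    - {"dp": [0,-0.06,-0.02],"yaw": 0}
    - {"dp": [0,-0.06,0],"yaw": 0}

```text
time: 6.5
eef_pos: [0.4684, 0.0904, 0.3456]
ee_rot: [3.134, 0.178, 0.008]
force: [0.0, 1.3, -0.1]
grip_width: 0.0001
grasp_force: 0.0
```

```bash
python3 - <<'E'
from h import *
import pickle
s=env.state();print(s["eef_pos"],s["force"])
d={n:imaging.get_image(n) for n in("top","side")};pickle.dump(d,open("d2.pkl","wb"))
a=cv2.resize(d["top"]["frame"][180:290,370:480],(600,600),interpolation=cv2.INTER_CUBIC)
for k in range(0,600,50): cv2.line(a,(k,0),(k,8),(0,0,255),1);cv2.line(a,(0,k),(8,k),(0,0,255),1)
cv2.imwrite("pics/c3.png",a)
E
```

```text
[0.4684004  0.09042075 0.34563272] [ 0.01270299  1.31679278 -0.12779532]
```

View pics/c3.png

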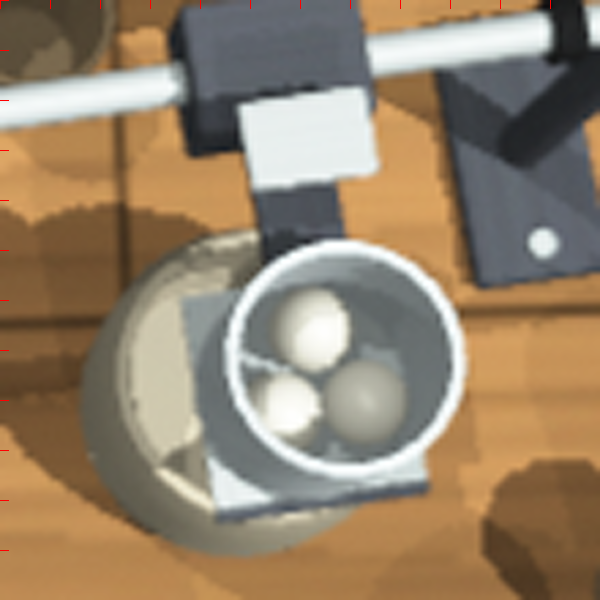

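Cup rim centre crop (346,358.5) → full (433.4,245.7); tab centre crop (309,137) → (426.6,205.1).

```bash
python3 - <<'E'
from h import *
import pickle
d=pickle.load(open("d2.pkl","rb"));im=d["top"]
u=np.array([-.1149,.9934]);n=np.array([.9934,.1149]);j=np.array([.5218,-.2056])
c=ray(im,433.4,245.7,.265)[:2];t=ray(im,426.6,205.1,.27)[:2]
c0=np.array([.463,.1427])
print(c,t,"cup travel",-(c-c0)@u,"jar-cup along travel",-(j-c)@u,"jar-tab",-(j-t)@u,"lat",(j-c)@n,(c-c0)@n,"tab cup",t-c)
p=(c-c0)/np.linalg.norm(c-c0);print("rail angle",np.degrees(np.arctan2(-p[1],-p[0])))
E
```

```text
[ 0.50447067 -0.2056209 ] [ 0.58333055 -0.196134  ] cup travel 0.3507869671536555 jar-cup along travel 0.0019703728463445445 jar-tab 0.0023336599116249085 lat 0.01721735569185792 0.0011748943081420942 tab cup [0.07885988 0.0094869 ]
rail angle 96.78960685407377
```

Emit:
play_rows:
  moves:
    - {"dp": [0.0135,0.0496,0],"yaw": 0}
    - {"dp": [0.0135,0.0496,0],"yaw": 0}
    - {"dp": [0.0135,0.0496,0],"yaw": 0}
    - {"dp": [0.0135,0.0496,0],"yaw": 0}
    - {"dp": [0.0135,0.0496,0],"yaw": 0}
    - {"dp": [0.0135,0.0496,0],"yaw": 0}
    - {"dp": [0,0,0.02],"yaw": 0}
    - {"dp": [0,0,0.02],"yaw": 0}
    - {"dp": [0,0,0],"yaw": 0}
    - {"dp": [0,0,0],"yaw": 0}

```text
time: 7.85
eef_pos: [0.5824, -0.197, 0.3038]
ee_rot: [3.135, 0.18, 0.0]
force: [-0.5, -0.1, 0.2]
grip_width: -0.0002
grasp_force: 0.0
```

Emit:
play_rows:
  moves:
    - {"dp": [0,0,0.008],"yaw": 0}
    - {"dp": [0,0,0.006],"yaw": 0}
    - {"dp": [0,0,0.006],"yaw": 0}
    - {"dp": [0,0,0.006],"yaw": 0}
    - {"dp": [0,0,0.006],"yaw": 0}
    - {"dp": [0,0,0.003],"yaw": 0}
    - {"dp": [0,0,0],"yaw": 0}
    - {"dp": [0,0,0],"yaw": 0}
    - {"dp": [0,0,0],"yaw": 0}
    - {"dp": [0,0,0],"yaw": 0}

```text
time: 9.1
eef_pos: [0.5828, -0.1959, 0.27]
ee_rot: [3.135, 0.182, 0.002]
force: [-2.9, 0.8, 10.1]
grip_width: -0.0003
grasp_force: 4.9
```

Emit:
play_rows:
  moves:
    - {"dp": [0,0,0.002],"yaw": 0}
    - {"dp": [0,0,0.001],"yaw": 0}
    - {"dp": [0,0,0],"yaw": 0}
    - {"dp": [0,0,0],"yaw": 0}
    - {"dp": [0,0,0],"yaw": 0}
    - {"dp": [0,0,0],"yaw": 0}
    - {"dp": [0,0,0],"yaw": 0}
    - {"dp": [0,0,0],"yaw": 0}
    - {"dp": [0,0,0],"yaw": 0}
    - {"dp": [0,0,0],"yaw": 0}

```text
time: 10.35
eef_pos: [0.5828, -0.1961, 0.269]
ee_rot: [3.134, 0.182, 0.003]
force: [-5.2, 1.1, 17.8]
grip_width: 0.0001
grasp_force: 8.8
```

```bash
python3 - <<'E'
from h import *
s=env.state();print(s["eef_pos"],s["force"])
d={n:imaging.get_image(n) for n in("top","side","wrist")}
a=cv2.resize(d["top"]["frame"][190:300,370:480],(400,400))
b=cv2.resize(d["side"]["frame"][160:280,260:380],(400,400))
cv2.imwrite("pics/c4.png",np.hstack([a,b]))
E
```

```text
[ 0.58279085 -0.19614495  0.26896053] [-5.19367425  1.13288557 17.75302145]
```

View pics/c4.png

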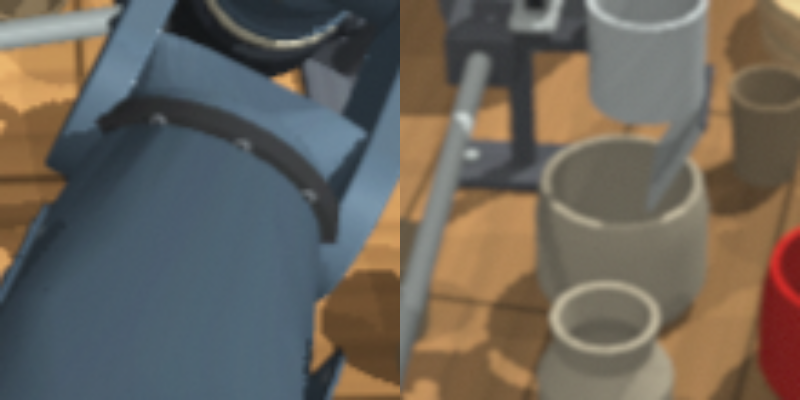

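Flap fully open into the jar mouth, no balls outside. Release and move off to the far side for a look.

Emit:
play_rows:
  moves:
    - {"dp": [0,0,0],"yaw": 0}
    - {"dp": [0,0,-0.01],"yaw": 0}
    - {"dp": [0,0,-0.02],"yaw": 0}
    - {"dp": [0,0,-0.03],"yaw": 0}
    - {"dp": [0,0,-0.03],"yaw": 0}
    - {"dp": [-0.01,0.05,0],"yaw": 0}
    - {"dp": [-0.02,0.05,0],"yaw": 0}
    - {"dp": [-0.02,0.05,0],"yaw": 0}
    - {"dp": [-0.03,0.04,0],"yaw": 0}
    - {"dp": [0,0,0],"yaw": 0}

```text
time: 11.75
eef_pos: [0.5231, -0.3972, 0.354]
ee_rot: [3.137, 0.173, -0.002]
force: [-0.1, 0.3, 0.4]
grip_width: -0.0001
grasp_force: 0.0
```

```bash
python3 - <<'E'
from h import *
import pickle
s=env.state();print(s["eef_pos"],s["force"])
d={n:imaging.get_image(n) for n in("top","side")};pickle.dump(d,open("d3.pkl","wb"))
a=cv2.resize(d["top"]["frame"][180:290,370:480],(400,400))
b=cv2.resize(d["side"]["frame"][160:280,260:380],(400,400))
cv2.imwrite("pics/c5.png",np.hstack([a,b]))
E
```

```text
[ 0.52311791 -0.39722267  0.3539666 ] [-0.09383091  0.30415017  0.41095567]
```

View pics/c5.png

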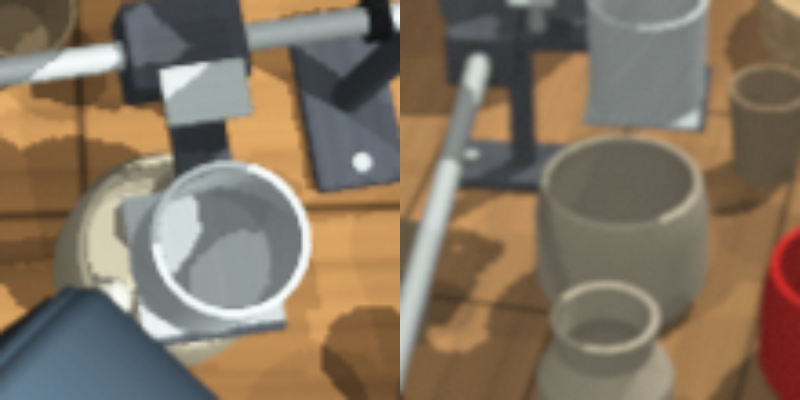

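Cup is empty, flap shut, a ball visible in the jar at crop (115,290). Go down on the far side of the cup.

Emit:
play_rows:
  moves:
    - {"dp": [0.0035,-0.05,0],"yaw": 0}
    - {"dp": [0,-0.04,0.02],"yaw": 0}
    - {"dp": [0,0,0.045],"yaw": 0}
    - {"dp": [0,0,0.047],"yaw": 0}
    - {"dp": [0,0,0],"yaw": 0}
    - {"dp": [0,-0.01,0],"yaw": 0}
    - {"dp": [0,-0.01,0],"yaw": 0}
    - {"dp": [0,-0.01,0],"yaw": 0}
    - {"dp": [0,-0.01,0],"yaw": 0}
    - {"dp": [0,-0.015,0],"yaw": 0}

```text
time: 13.1
eef_pos: [0.5122, -0.2501, 0.244]
ee_rot: [3.133, 0.181, 0.002]
force: [-0.4, -2.7, 1.9]
grip_width: 0.0001
grasp_force: 1.9
```

Emit:
play_rows:
  moves:
    - {"dp": [0,-0.02,0],"yaw": 0}
    - {"dp": [0,-0.025,0],"yaw": 0}
    - {"dp": [0,-0.025,0],"yaw": 0}
    - {"dp": [0,-0.025,0],"yaw": 0}
    - {"dp": [0,-0.025,0],"yaw": 0}
    - {"dp": [0,-0.025,0],"yaw": 0}
    - {"dp": [0,-0.025,0],"yaw": 0}
    - {"dp": [0,-0.025,0],"yaw": 0}
    - {"dp": [0,-0.025,0],"yaw": 0}
    - {"dp": [0,-0.02,0],"yaw": 0}

```text
time: 14.35
eef_pos: [0.4837, -0.0091, 0.2438]
ee_rot: [-3.136, -0.182, -0.001]
force: [0.2, -3.4, 6.1]
grip_width: -0.0
grasp_force: 3.4
```

Emit:
play_rows:
  moves:
    - {"dp": [0,-0.02,0],"yaw": 0}
    - {"dp": [0,-0.02,0],"yaw": 0}
    - {"dp": [0,-0.015,0],"yaw": 0}
    - {"dp": [0,-0.01,0],"yaw": 0}
    - {"dp": [0,-0.005,0],"yaw": 0}
    - {"dp": [0,-0.003,0],"yaw": 0}
    - {"dp": [0,-0.002,0],"yaw": 0}
    - {"dp": [0,-0.002,0],"yaw": 0}
    - {"dp": [0,-0.002,0],"yaw": 0}
    - {"dp": [0,0,0],"yaw": 0}

```text
time: 15.6
eef_pos: [0.4745, 0.0689, 0.2438]
ee_rot: [-3.135, -0.181, -0.001]
force: [0.4, -1.3, 5.6]
grip_width: 0.0003
grasp_force: 3.2
```

Emit:
play_rows:
  moves:
    - {"dp": [0,-0.002,0],"yaw": 0}
    - {"dp": [0,-0.002,0],"yaw": 0}
    - {"dp": [0,-0.002,0],"yaw": 0}
    - {"dp": [0,-0.002,0],"yaw": 0}
    - {"dp": [0,-0.001,0],"yaw": 0}
    - {"dp": [0,-0.001,0],"yaw": 0}
    - {"dp": [0,-0.001,0],"yaw": 0}
    - {"dp": [0,-0.001,0],"yaw": 0}
    - {"dp": [0,-0.001,0],"yaw": 0}
    - {"dp": [0,0,0],"yaw": 0}

```text
time: 16.85
eef_pos: [0.4729, 0.0817, 0.2437]
ee_rot: [-3.136, -0.182, -0.001]
force: [-0.1, -3.1, 6.6]
grip_width: -0.0
grasp_force: 3.3
```

Not at the stop yet (force still only friction); continue slowly.

Emit:
play_rows:
  moves:
    - {"dp": [0,-0.001,0],"yaw": 0}
    - {"dp": [0,-0.001,0],"yaw": 0}
    - {"dp": [0,-0.001,0],"yaw": 0}
    - {"dp": [0,-0.001,0],"yaw": 0}
    - {"dp": [0,-0.001,0],"yaw": 0}
    - {"dp": [0,0,0],"yaw": 0}
    - {"dp": [0,0,0],"yaw": 0}
    - {"dp": [0,0,0],"yaw": 0}
    - {"dp": [0,0,0],"yaw": 0}
    - {"dp": [0,0,0],"yaw": 0}

```text
time: 18.1
eef_pos: [0.4724, 0.0862, 0.2437]
ee_rot: [3.136, 0.182, 0.001]
force: [-0.4, -3.5, 6.6]
grip_width: 0.0002
grasp_force: 3.7
```

Emit:
play_rows:
  moves:
    - {"dp": [0,-0.001,0],"yaw": 0}
    - {"dp": [0,-0.001,0],"yaw": 0}
    - {"dp": [0,-0.001,0],"yaw": 0}
    - {"dp": [0,-0.001,0],"yaw": 0}
    - {"dp": [0,0,0],"yaw": 0}
    - {"dp": [0,0,0],"yaw": 0}
    - {"dp": [0,0,0],"yaw": 0}
    - {"dp": [0,0,0],"yaw": 0}
    - {"dp": [0,0,0],"yaw": 0}
    - {"dp": [0,0,0],"yaw": 0}

```text
time: 19.35
eef_pos: [0.4725, 0.0866, 0.2439]
ee_rot: [3.128, 0.184, 0.001]
force: [-1.6, -15.5, 7.6]
grip_width: -0.0003
grasp_force: 6.8
```

At the stop (15 N, no further motion). Back off, rise, swing clear and look.

Emit:
play_rows:
  moves:
    - {"dp": [0,0.01,0],"yaw": 0}
    - {"dp": [0,0.03,0],"yaw": 0}
    - {"dp": [0,0.02,-0.04],"yaw": 0}
    - {"dp": [0,0,-0.06],"yaw": 0}
    - {"dp": [0,0.05,-0.03],"yaw": 0}
    - {"dp": [0,0.06,0],"yaw": 0}
    - {"dp": [0,0.06,0],"yaw": 0}
    - {"dp": [-0.02,0.055,0],"yaw": 0}
    - {"dp": [-0.04,0.04,0],"yaw": 0}
    - {"dp": [-0.02,0.05,0],"yaw": 0}

```text
time: 20.6
eef_pos: [0.4347, -0.291, 0.372]
ee_rot: [-3.132, -0.181, 0.001]
force: [0.1, 0.1, 0.3]
grip_width: -0.0
grasp_force: 0.0
```

Emit:
play_rows:
  moves:
    - {"dp": [-0.03,0.05,0],"yaw": 0}
    - {"dp": [-0.03,0.05,0],"yaw": 0}
    - {"dp": [-0.03,0.05,0],"yaw": 0}
    - {"dp": [-0.03,0.04,0],"yaw": 0}
    - {"dp": [0,0,0],"yaw": 0}
    - {"dp": [0,0,0],"yaw": 0}
    - {"dp": [0,0,0],"yaw": 0}
    - {"dp": [0,0,0],"yaw": 0}
    - {"dp": [0,0,0],"yaw": 0}
    - {"dp": [0,0,0],"yaw": 0}

```text
time: 21.85
eef_pos: [0.3392, -0.4946, 0.3732]
ee_rot: [3.136, 0.182, 0.0]
force: [0.7, -0.8, 0.2]
grip_width: 0.0002
grasp_force: 0.0
```

```bash
python3 - <<'E'
from h import *
s=env.state();print(s["eef_pos"],s["force"])
a=imaging.get_image("top")["frame"]
cv2.imwrite("pics/c6.png",cv2.resize(a[160:340,200:520],(800,450)))
E
```

```text
[ 0.33920611 -0.49459923  0.37321626] [ 0.65487545 -0.82308931  0.20063179]
```

View pics/c6.png

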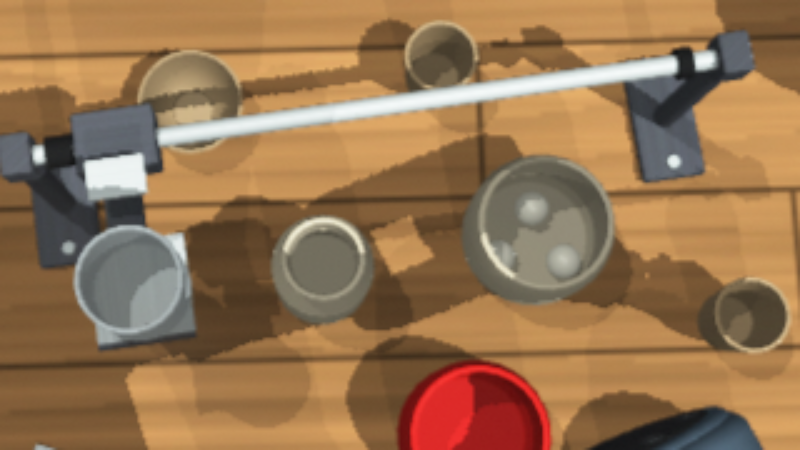

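All three balls are in the jar at crop (533,210), (500,255) and (563,260). The empty cup is at its stop at crop (130,280), and nothing else has moved.

```bash
python3 -c "
from cell import env
print(env.hand_in())"
```

```text
the job is handed in; nothing more can be done
None
```

The job is done and handed in at about 22 s: all three balls are in the mill jar, the flap is shut, the empty cup is back at its parking stop, and no jars, pots or bowl were moved.

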